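Set the bowl rest's sliding leg and pinch its cam lever shut

TASK

Set up the bowl rest for the mixing bowl: pull its sprung sliding leg out until the pointer blade on the leg lines up with the blade of the mark clip on the base, keeping the cam lever open meanwhile. Then, with the leg held at the mark, pinch the cam lever fully shut against the thumb plate. Finish still holding: keep lever and thumb plate pinched with the leg on the mark, do not let go, and leave the other things on the table undisturbed.

Things in the scene. Friction and masses are not known exactly. Their poses are not given: they have to be found in the camera images.
- rest: Bowl rest, fixed: aluminium base plate 400 x 140 x 10 mm with a channel (walls 26 mm high) in which the leg slides. Origin on the table, under the channel's centre line, beside the pointer's home place; x along the channel, the way the leg is pulled out; z up. Plate spans x -180 to +220, y -70 to +70 mm; a heel bar with two rubber studs 65 mm high stands at x = -165 mm.
- leg: Sliding leg in the channel (aluminium bar 230 x 24 mm, top 30 mm above the table); moves only along its own x (+x = outwards, axes parallel to the rest's), 0 to 150 mm. Origin at table height on the channel's centre line, in the middle of the gripping place. A spring draws it home with 4 to 8 N, lever open or shut. At x = +162 mm it bears a fork bar 110 mm wide with rubber studs 74 mm high.
- flange: Upright steel pull flange fixed across the leg, just outward of thumb plate and lever. In the leg's frame: inner (-x) face at x = +24 mm, 6 mm thick, y -50 to +55 mm, 32 to 77 mm above the table. Origin at the middle of its lower edge. Fingers let down on either side of plate and lever can push outwards on this face to draw the leg out without squeezing.
- thumb_plate: Fixed upright steel plate on the leg, 46 mm along x, 6 mm thick, from 31 to 89 mm above the table. Origin at the middle of its lower edge; in the leg's frame it spans x -25 to +21 mm, y -20 to -14 mm (outer face y = -20 mm). Axes as the leg's.
- paddle: Cam lever's paddle: dark steel plate 64 (x) x 8 (y) mm, 37 to 89 mm above the table; origin mid lower edge. Swings on an upright pin at x -50, y +16 mm in the leg's frame, 39 mm behind its origin. Open: free end (leg x about +18 mm) splays out to leg y = +41 mm, 61 mm across with the thumb plate. Shut: parallel to the plate, outer face at leg y = +20 mm, 40 mm across.
- cam_lever (a joint): Angle of the cam lever: 0 = wide open, 0.3 rad = fully shut (stop). Stiff: about 4 to 5 N at the paddle's free end moves it, and it stays where it is left.
- pointer (a point): Tip of the pointer blade, a thin steel blade (3 mm thick) sticking out 23 mm to the leg's -y side at x = +60 mm in the leg's frame; the point is on the blade's end, 33 mm above the table.
- mark: Mark clip, fixed on the base plate on the -y side of the channel: dark steel block 14 x 20 x 12 mm with an upright blade 3 mm thick, top 33 mm above the table. Origin under the blade, on the plate, 46 mm to -y of the centre line; axes as the rest's. Lined up = pointer at the same x as this origin in the rest's frame. It stands 50 to 120 mm outward of the pointer's home place.
- shaker: Bystander: spice jar with a blue cap, 56 mm wide, 90 mm tall. Origin under its centre.
- tub: Bystander: white tub, 52 mm wide, 45 mm tall. Origin under its centre.
- scraper: Bystander: bench scraper lying flat, 96 x 120 x 20 mm. Origin under its middle.
- bowl: Bystander: steel mixing bowl, 260 mm wide, 120 mm tall. Origin under its centre.
- cup: Bystander: white cup, 84 mm wide, 80 mm tall. Origin under its centre.
- loaf_tin: Bystander: open loaf tin 110 x 240 x 70 mm. Origin under its centre.
- spatula: Bystander: spatula lying on the table.

How it is judged (in metres and radians):
On the way, in this order (a step that is already met when the one before it is completed fails the run):
1. the leg is held with its pointer on the mark (within 5 mm), the cam lever still open (x of pointer in the frame of mark between -0.005 and 0.005 m and value of joint cam_lever below 0.18 rad and contact force between leg and the fingers above 1 N), for 0.2 s.
2. the cam lever is shut, pinched against the thumb plate, with the pointer on the mark (x of pointer in the frame of mark between -0.005 and 0.005 m and value of joint cam_lever above 0.26 rad and contact force between each of paddle, thumb_plate and the fingers above 3 N), for 0.3 s.
At the end, for the whole second after the job is handed in: The pointer is within 5 mm of the mark along the leg and at rest, the cam lever is shut (above 0.26 rad), and the fingers still pinch paddle and thumb plate with more than 3 N each (all of step 2 and linear speed of leg below 0.02 m/s); the arm keeps its last pose, push and grip.
It fails at once if the cam lever is closed while the pointer is more than 10 mm off the mark (value of joint cam_lever above 0.2 rad and (x of pointer in the frame of mark above 0.01 m or x of pointer in the frame of mark below -0.01 m)).
It fails at once if a bystander is moved more than 30 mm (distance of any of shaker, tub, scraper, bowl, cup, loaf_tin, spatula from where it was at the start of the episode above 0.03 m).
It also fails if it takes over 35 s, if anything falls off the work surface, if the arm or the gripper's body presses on something with over 40 N, if the wrist force passes 120 N, or if a joint passes its speed limit or range.

ROBOT

A 6-joint arm with a two-finger parallel gripper is mounted at the origin on the work surface. World frame = base frame: x ahead of the robot, y to its left, z up, the work surface at z = 0. Lengths are in m, angles in degrees, forces in N, time in s.
With the tool pointing down it reaches from about 0.4 to 0.825 m from the base axis. Payload 7 kg.
Tool frame: the origin (TCP) lies midway between the tips of the shut fingers; the grasp point (between the pads) lies 19 mm behind it (ctrl.grip_point_offset is the distance from the TCP to the grasp point, in m); x points along the fingers, y is the direction in which the jaws open and shut, and the axes are right-handed (so a half turn about x gives the same grasp; the last joint's range is limited). The gripper opens to 88 mm and grips with 3 to 60 N. Pads are 19 mm wide; open, the fingers measure 130 mm over their backs; the gripper's body (78 mm by 193 mm) begins 47 mm behind the grasp point.
Start: joints at [82.053, 20.546, 0.682, 0, -70.136, -16.507], TCP at [0.279, 0.614, 0.227] pointing down, gripper open.
Joint ranges: [-176.03, 176.03], [-82.01, 121.73], [-58.28, 71.71], [-173.87, 95.51], [-174.79, -0.11], [-173.66, 173.66]. Speed limits (degrees/s): [136.94, 136.94, 172.46, 180, 180, 180].

INTERFACE

Orientations are given as [roll, pitch, yaw] about the fixed x, y, z axes, in that order (R = Rz(yaw) Ry(pitch) Rx(roll)).
In Python, from plant import ctrl gives the robot as it stands.
- The arm moves only by the tool drive_tool, never from a script. Its argument "plan" is a list of rows, each a list of 3 entries, a list of its own where there are three numbers: the shift along the tool's x, y, z in m, then the turn, a rotation vector about the tool's x, y, z in degrees, then the opening, from 0 (shut) to 1 (fully open). In form: [[[dx, dy, dz], [wx, wy, wz], grip], ...]. A call has 1 to 20 rows; each row is the pose to reach, as a shift and turn from the pose measured when the call began, along the tool's axes at that moment; what a row does not reach only later rows make up. A row lasts 1/12 s, in which the tool goes at most 41.7 mm and 7.16 degrees, less where a joint would pass 70% of its speed; a pose out of reach is approached as far as the arm can. A call with a gripper value outside its range is refused whole. The fingers move at their own pace and stop on an object; the grip force is fixed at half the most. Time passes only in rows, so rows that repeat a pose let the fingers close. It gives the time, the measured TCP pose, the force and the opening at its end, in the units of the state.
- ctrl.get_obs(): the state, without advancing time (a new reading comes with each control period).
- ctrl.snapshot(name): name is "scene" or "top" or "wrist"; returns the picture (480x640x3 uint8, blue, green, red); there is no depth.
- ctrl.get_calibration(name): a dict with "fx", "fy", "cx", "cy" (pixels), "dist_coeffs" ([k1, k2, p1, p2, k3] as OpenCV has them; the pictures are not rectified), "R" (3x3) and "t" (3): a world point X has camera coordinates R X + t. Camera axes: x right, y down, z forward; pixel columns grow to the right and rows downward; lengths in m; the calibration is good to about 2 mm. A picture is of the moment at which its call begins: read the wrist's pose just before it. get_calibration takes no time and is no camera call; for the wrist camera it gives the pose at the moment of the call.
- ctrl.close_job(): hands the job in, once; it reports no verdict.
Trained networks look in the newest picture that a camera, given by its name, has taken for a name from the list of things; names that differ only in an ending like _2 or _b are one class to them, and where a whole thing is asked for, a point or a joint stands for the part that bears it (a point fixed in the world has none). Each returns a list of dicts, best first, with "confidence" (0 to 1); they miss things now and then, are a little off and sometimes report something else, mostly with a low value. They report only what shows in the picture. A call takes as long as a camera call.
- ctrl.cut_out(camera, name): "pixels" (480x640 bool, what is visible of it) and "pixel" ([column, row] in pixels, amid what is visible of it).
- ctrl.landmark_of(camera, name): "pixel" ([column, row] in pixels: a listed point, or the origin of a listed thing).
The state is a dict: "clock": time; "joint_pos": joint angles; "qvel": joint speeds; "tau": joint torques, N m; "tool_pos": TCP position; "orientation": TCP orientation; "force": force on the tool from outside, world axes, zero at the start; "moment": the same for the moment, N m; "opening": finger opening in m.
Only numpy, scipy, OpenCV 4.12 (cv2) and the standard library are available. Lean on these libraries where they do the work, as an engineer would, in place of code of your own. Each camera call takes 0.05 s, during which the arm holds its last target. There are 200 camera calls.

## Working session

There is one attempt and no reset: what is moved stays moved. The work goes in short steps, Python scripts to look and compute and a tool call to move; the robot and the scene stay as the last step left them, time stands still between calls to the robot, and variables do not carry over. Pictures are saved under pics/ and viewed, about 8 in all and at most 12, crops included, and the job is handed in when it is done.

Besides the shell and the picture viewer there is one more tool, called after "Call:" by a JSON object that holds its "api" and its "payload". drive_tool: Moves the arm, as the interface text tells. Its arguments: {"type":"object","properties":{"plan":{"type":"array","items":{"type":"array"}}},"required":["plan"]}

```bash
mkdir -p pics
cat > h.py <<'E'
import numpy as np, cv2
from plant import ctrl
from scipy.spatial.transform import Rotation as Ro
def ray(cal,px):
    K=np.array([[cal['fx'],0,cal['cx']],[0,cal['fy'],cal['cy']],[0,0,1.]])
    u=cv2.undistortPoints(np.array([[px]],float),K,np.array(cal['dist_coeffs'],float))[0,0]
    R=np.array(cal['R']);t=np.array(cal['t'])
    return -R.T@t, R.T@np.array([u[0],u[1],1])
def atz(cal,px,z):
    o,d=ray(cal,px); return o+d*(z-o[2])/d[2]
def proj(cal,X):
    K=np.array([[cal['fx'],0,cal['cx']],[0,cal['fy'],cal['cy']],[0,0,1.]])
    R=np.array(cal['R']);
    return cv2.projectPoints(np.array(X,float).reshape(-1,3),cv2.Rodrigues(R)[0],np.array(cal['t'],float),K,np.array(cal['dist_coeffs'],float))[0][:,0]
E
python3 - <<'E'
from h import *
print(ctrl.get_obs())
Z=dict(rest=0,leg=0,flange=.032,thumb_plate=.031,paddle=.037,pointer=.033,mark=.010,shaker=0,bowl=0,cup=0,tub=0,loaf_tin=0)
for c in ['scene','top']:
    im=ctrl.snapshot(c);cv2.imwrite(f'pics/{c}1.png',im);cal=ctrl.get_calibration(c)
    for n in (Z if c=='top' else list(Z)[:7]):
        r=ctrl.landmark_of(c,n)
        for q in r[:2]: print(c,n,np.round(q['pixel'],1),round(q['confidence'],2),atz(cal,q['pixel'],Z[n]).round(4))
E
```

```text
{'clock': 0.0, 'joint_pos': array([ 8.20541771e+01,  2.05893460e+01,  6.32548468e-01, -2.15315249e-02,
       -7.01361506e+01, -1.65043842e+01]), 'qvel': array([ 0.07120337, -0.03876365, -0.09981692,  0.0136476 ,  0.06053209,
        0.02155969]), 'tau': array([ 9.32959629e-04, -5.82719707e+01,  2.93070710e+01,  6.99750736e+00,
        6.99098004e-03, -1.50454903e-04]), 'tool_pos': array([0.27922199, 0.61398227, 0.22563253]), 'orientation': array([  94.22067389,   89.90487274, -110.23686575]), 'force': array([-0.14304167, -0.26885321, -0.24653152]), 'moment': array([ 0.0230178 ,  0.0470226 , -0.00544409]), 'opening': 0.08793683897837698}
scene rest [277.9 234.7] 0.68 [ 0.5265 -0.1178  0.    ]
scene leg [254.5 235.1] 0.79 [ 0.5471 -0.1743  0.    ]
scene flange [263.3 225.4] 0.49 [ 0.5364 -0.1513  0.032 ]
scene thumb_plate [250.6 232.2] 0.53 [ 0.5681 -0.1721  0.031 ]
scene paddle [247.2 219.4] 0.68 [ 0.5339 -0.1965  0.037 ]
scene paddle [262.5 226.6] 0.41 [ 0.5457 -0.149   0.037 ]
scene pointer [278.  237.1] 0.59 [ 0.564  -0.0998  0.033 ]
scene mark [307.8 245.9] 0.45 [ 0.5483 -0.028  
[... 239 characters left out ...]
0.8 315.9] 0.39 [0.3783 0.3136 0.032 ]
top thumb_plate [382.6 244.1] 0.41 [ 0.5631 -0.1647  0.031 ]
top paddle [379.2 314. ] 0.71 [ 0.3808 -0.1523  0.037 ]
top paddle [393.6 257.1] 0.69 [ 0.5284 -0.1922  0.037 ]
top pointer [362.  246.7] 0.79 [ 0.5565 -0.1102  0.033 ]
top pointer [201.  316.1] 0.39 [0.3778 0.3128 0.033 ]
top mark [377.  252.3] 0.56 [ 0.5425 -0.1523  0.01  ]
top shaker [410.3 195.9] 0.56 [ 0.6958 -0.2468  0.    ]
top shaker [376.1 314.7] 0.24 [ 0.3758 -0.1487  0.    ]
top bowl [132.9 241.3] 0.97 [0.5776 0.5098 0.    ]
top cup [468.8 281.4] 0.75 [ 0.4623 -0.4008  0.    ]
top tub [315.5 222.2] 0.53 [0.6257 0.0117 0.    ]
top loaf_tin [491.8 223.1] 0.73 [ 0.62   -0.4686  0.    ]
```

Run:
```python
import cv2,numpy as np
a=cv2.imread('pics/top1.png')[170:340,270:480];b=cv2.imread('pics/scene1.png')
a=cv2.resize(a,None,fx=3.5,fy=3.5,interpolation=cv2.INTER_CUBIC);cv2.imwrite('pics/t1c.png',a)
```

```text
(no output)
```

View pics/t1c.png

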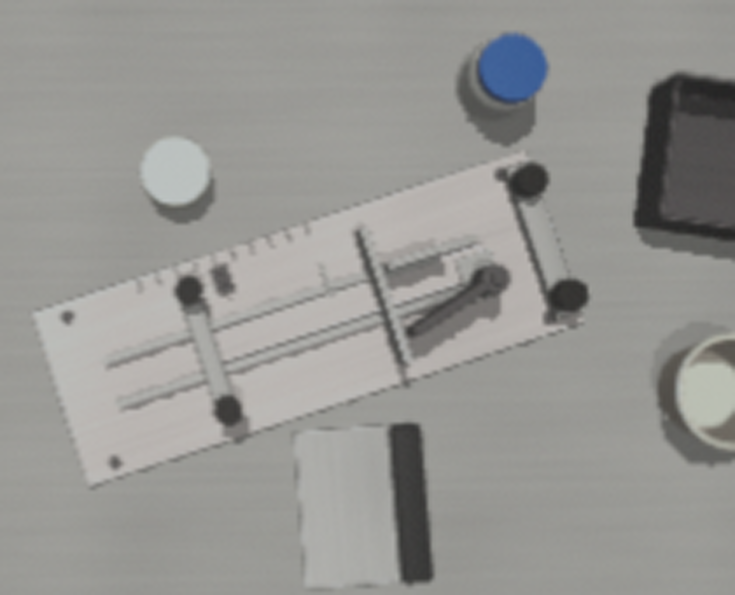

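View pics/scene1.png

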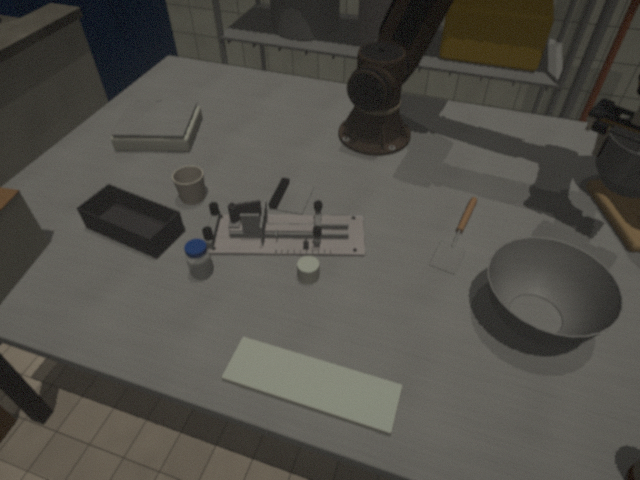

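The overhead crop shows the plate with corners at crop (525,153), (585,322), (92,486) and (35,313). The mark is at about (222,280), the pointer blade at (323,275), and the lever is splayed open. The scene view confirms the layout with the bystanders clear. The network's mark and paddle hits are partly wrong, so I'll fit the plate pose from its corners.

```bash
cat >> h.py <<'E'
def fit2d(P,Q):
    P=np.array(P,float);Q=np.array(Q,float)[:,:2];p=P-P.mean(0);q=Q-Q.mean(0)
    a=np.arctan2((p[:,0]*q[:,1]-p[:,1]*q[:,0]).sum(),(p*q).sum());R=np.array([[np.cos(a),-np.sin(a)],[np.sin(a),np.cos(a)]])
    t=Q.mean(0)-R@P.mean(0);return a,R,t,P@R.T+t-Q
def tool():
    o=ctrl.get_obs();return np.array(o['tool_pos']),Ro.from_euler('xyz',o['orientation'],degrees=True),o
def move_to(p,a,flip=1):
    "shift/turn in tool axes to TCP p, pointing down, tool y along flip*rest y"
    tp,R,o=tool();y=flip*np.array([-np.sin(a),np.cos(a),0]);x=np.array([0,0,-1.]);z=np.cross(x,y)
    G=Ro.from_matrix(np.c_[x,y,z]);return R.inv().apply(p-tp),(R.inv()*G).as_rotvec(degrees=True)
E
python3 - <<'E'
from h import *
cal=ctrl.get_calibration('top')
f=lambda c:[270+c[0]/3.5-.36,170+c[1]/3.5-.36]
C=[(525,153),(585,322),(92,486),(35,313)]
W=[atz(cal,f(c),.010) for c in C]
a,R,t,res=fit2d([(-.18,-.07),(-.18,.07),(.22,.07),(.22,-.07)],W)
print(np.degrees(a),t,res.round(4))
for n,c,z in [('mark',(222,280),.028),('pointer',(323,275),.033),('lever end',(412,332),.089),('fl-',(360,230),.077),('fl+',(406,380),.077)]:
    print(n,(R.T@(atz(cal,f(c),z)[:2]-t)).round(4))
tp,TR,o=tool();print(TR.as_matrix().round(3))
for fl in (1,-1):
    p=np.r_[t+R@[-.055,.003],.20];print(fl,p.round(4),[v.round(4) for v in move_to(p,a,fl)])
E
```

```text
107.80235956853203 [ 0.52705231 -0.12102775] [[ 0.0022 -0.0019]
 [-0.0007 -0.0014]
 [-0.0016  0.0017]
 [ 0.0001  0.0016]]
mark [ 0.0757 -0.048 ]
pointer [ 0.0028 -0.0277]
lever end [-0.0389  0.0321]
fl- [-0.0285 -0.0494]
fl+ [-0.0254  0.0638]
[[-0.    -0.414 -0.91 ]
 [ 0.    -0.91   0.414]
 [-1.    -0.     0.   ]]
1 [ 0.541  -0.1743  0.2   ] [array([ 0.0265,  0.6097, -0.5646]), array([4.77449e+01, 3.40000e-03, 1.40000e-03])]
-1 [ 0.541  -0.1743  0.2   ] [array([ 0.0265,  0.6097, -0.5646]), array([-1.322551e+02, -1.700000e-03,  4.200000e-03])]
```

Call:
{"api": "drive_tool", "payload": {"plan": [[[0,0.03,-0.028],[2.4,0,0],1],[[0,0.06,-0.056],[4.8,0,0],1],[[0,0.09,-0.084],[7.2,0,0],1],[[0,0.12,-0.112],[9.6,0,0],1],[[0,0.15,-0.14],[12,0,0],1],[[0,0.18,-0.168],[14.4,0,0],1],[[0,0.21,-0.196],[16.8,0,0],1],[[0,0.24,-0.224],[19.2,0,0],1],[[0,0.27,-0.252],[21.6,0,0],1],[[0,0.3,-0.28],[24,0,0],1],[[0,0.33,-0.308],[26.4,0,0],1],[[0,0.36,-0.336],[28.8,0,0],1],[[0,0.39,-0.364],[31.2,0,0],1],[[0,0.42,-0.392],[33.6,0,0],1],[[0,0.45,-0.42],[36,0,0],1],[[0,0.48,-0.448],[38.4,0,0],1],[[0,0.52,-0.476],[40.8,0,0],1],[[0,0.55,-0.504],[43.2,0,0],1],[[0,0.58,-0.532],[45.6,0,0],1],[[0,0.61,-0.564],[47.7,0,0],1]]}}

```text
clock: 2.72
tool_pos: [0.5373, -0.1692, 0.227]
orientation: [-103.0, 89.9, 4.7]
force: [1.0, 1.2, 0.5]
opening: 0.0878
```

Call:
{"api": "drive_tool", "payload": {"plan": [[[0,0,0],[0,0,0],1]]}}

```text
clock: 2.8
tool_pos: [0.5387, -0.1746, 0.2264]
orientation: [171.5, 89.9, -81.1]
force: [1.1, 0.5, 0.8]
opening: 0.0878
```

Run:
```python
from h import *
cal=ctrl.get_calibration('wrist');im=ctrl.snapshot('wrist');cv2.imwrite('pics/w1.png',im);np.save('w1cal.npy',cal,allow_pickle=True)
tp,R,o=tool();print(o['clock'],tp,R.as_matrix().round(3).tolist())
for n,z in dict(rest=0,leg=0,flange=.032,thumb_plate=.031,paddle=.037,pointer=.033,mark=.010).items():
    for q in ctrl.landmark_of('wrist',n)[:2]: print(n,np.round(q['pixel'],1),round(q['confidence'],2),atz(cal,q['pixel'],z).round(4))
```

```text
2.85 [ 0.53773805 -0.17270132  0.22627583] [[-0.0, -0.954, -0.299], [-0.0, -0.299, 0.954], [-1.0, 0.0, -0.0]]
rest [315.2 257. ] 0.77 [ 0.5322 -0.1155  0.    ]
rest [300.6 201.2] 0.49 [ 0.5656 -0.1711  0.    ]
leg [315.2 202.6] 0.87 [ 0.5501 -0.1743  0.    ]
flange [315.6 230.7] 0.92 [ 0.5421 -0.1524  0.032 ]
flange [299.7 202.5] 0.65 [ 0.5654 -0.1751  0.032 ]
thumb_plate [298.3 205.7] 0.91 [ 0.5659 -0.1715  0.031 ]
paddle [344.3 194.3] 0.64 [ 0.5264 -0.1966  0.037 ]
pointer [288.7 261.3] 0.56 [ 0.5591 -0.1135  0.033 ]
mark [347.6 193. ] 0.67 [ 0.5211 -0.1957  0.01  ]
mark [276.4 318.1] 0.54 [ 0.5539 -0.0353  0.01  ]
```

View pics/w1.png

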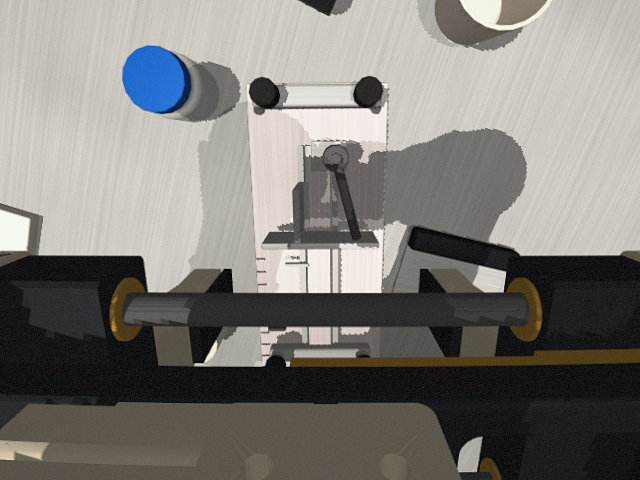

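Run:
```python
from h import *
im=cv2.imread('pics/w1.png')
cv2.imwrite('pics/w1c.png',cv2.resize(im[70:370,235:405],None,fx=3.5*.57,fy=3.5*.57,interpolation=cv2.INTER_CUBIC) if 0 else np.hstack([cv2.resize(im[70:220,235:405],None,fx=2.3,fy=4,interpolation=cv2.INTER_CUBIC),cv2.resize(im[220:370,235:405],None,fx=2.3,fy=4,interpolation=cv2.INTER_CUBIC)]))
cal=np.load('w1cal.npy',allow_pickle=True).item();print((-np.array(cal['R']).T@cal['t']).round(3),np.array(cal['R']).round(3).tolist())
```

```text
[ 0.558 -0.238  0.384] [[-0.954, -0.298, 0.0], [-0.289, 0.925, 0.247], [-0.074, 0.236, -0.969]]
```

View pics/w1c.png

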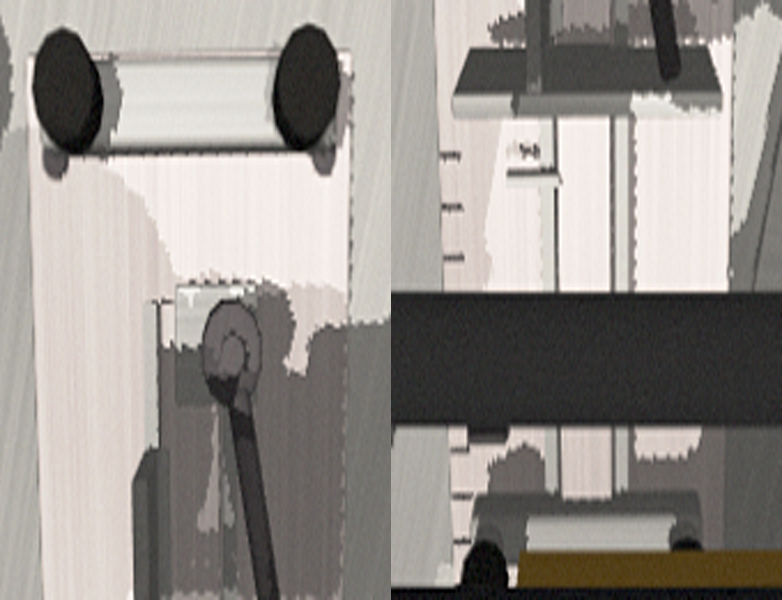

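Run:
```python
from h import *
cal=np.load('w1cal.npy',allow_pickle=True).item()
D=[((246.7,83),.01,(-.18,-.07)),((387.2,83),.01,(-.18,.07)),((262.8,243.3),.077,(-.036,-.05)),((378.5,243.3),.077,(-.036,.055)),((285.4,263.2),.033,(0,-.035))]
a,R,t,res=fit2d([d[2] for d in D],[atz(cal,d[0],d[1]) for d in D])
print(np.degrees(a),t,(res@R).round(4))
for n,p,z in [('lever end',(357,239),.089),('thumb top end',(298,241.5),.089),('mark vis edge',(277,328),.02),('edge L',(262,366),.01),('edge R',(382.4,290),.01)]:
    print(n,(R.T@(atz(cal,p,z)[:2]-t)).round(4))
c2=ctrl.get_calibration('top')
f=lambda c:[270+c[0]/3.5-.36,170+c[1]/3.5-.36]
for n,c,z in [('mark',(222,280),.03),('pointer',(323,275),.033)]:
    print(n,(R.T@(atz(c2,f(c),z)[:2]-t)).round(4))
p=np.r_[t+R@[-.054,.003],.20];print(p.round(4),[v.round(4) for v in move_to(p,a)])
```

```text
107.67515294112415 [ 0.52831194 -0.11877157] [[-0.0004 -0.001 ]
 [-0.0013  0.002 ]
 [-0.     -0.0014]
 [-0.0006  0.001 ]
 [ 0.0023 -0.0006]]
lever end [-0.0427  0.0338]
thumb top end [-0.0408 -0.0163]
mark vis edge [ 0.0788 -0.048 ]
edge L [ 0.1346 -0.0695]
edge R [0.0379 0.0703]
mark [ 0.0742 -0.0459]
pointer [ 0.0011 -0.0258]
[ 0.5418 -0.1711  0.2   ] [array([ 0.0275, -0.0033, -0.0044]), array([ 0.1618, -0.0193,  0.0925])]
```

Call:
{"api": "drive_tool", "payload": {"plan": [[[0.0,-0.003,-0.004],[0,0,0],1],[[0.03,-0.003,-0.004],[0,0,0],1],[[0.06,-0.003,-0.004],[0,0,0],1],[[0.09,-0.003,-0.004],[0,0,0],1],[[0.115,-0.003,-0.004],[0,0,0],1],[[0.125,-0.003,-0.004],[0,0,0],1],[[0.125,-0.003,-0.004],[0,0,0],1],[[0.125,-0.003,-0.004],[0,0,0],1]]}}

```text
clock: 3.87
tool_pos: [0.5422, -0.1707, 0.1031]
orientation: [-120.0, 89.9, -12.1]
force: [-0.2, 0.3, 0.8]
opening: 0.0877
```

Run:
```python
from h import *
cal=ctrl.get_calibration('wrist');im=ctrl.snapshot('wrist');cv2.imwrite('pics/w2.png',im);np.save('w2cal.npy',cal,allow_pickle=True)
a=np.radians(107.675);R=np.array([[np.cos(a),-np.sin(a)],[np.sin(a),np.cos(a)]]);t=np.array([.52831194,-.11877157])
tp,_,o=tool();print(o['clock'],tp,(R.T@(tp[:2]-t)).round(4))
for n,z in dict(thumb_plate=.031,paddle=.037,pointer=.033,flange=.032,mark=.010).items():
    for q in ctrl.landmark_of('wrist',n)[:1]: print(n,np.round(q['pixel'],1),round(q['confidence'],2),(R.T@(atz(cal,q['pixel'],z)[:2]-t)).round(4))
```

```text
3.9167 [ 0.54284545 -0.17077379  0.10395932] [-0.054   0.0019]
thumb_plate [296.4 229.3] 0.93 [-0.0643 -0.0167]
paddle [366.8 217.9] 0.73 [-0.0733  0.0286]
flange [320.2 270.9] 0.75 [-0.0358 -0.0011]
```

View pics/w2.png

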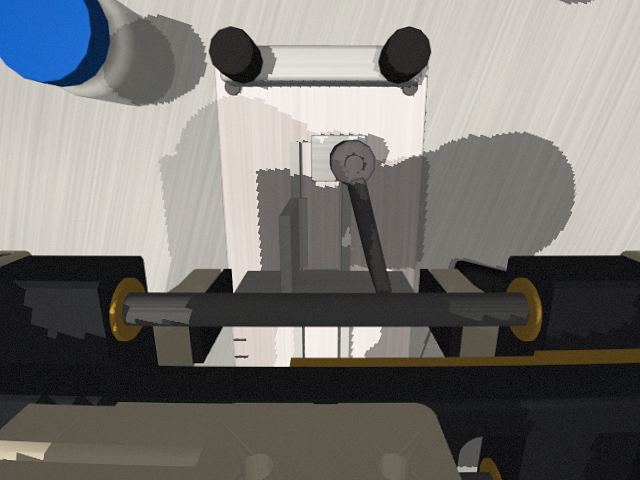

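Call:
{"api": "drive_tool", "payload": {"plan": [[[0.015,0.001,0],[0,0,0],1],[[0.03,0.001,0],[0,0,0],1],[[0.045,0.001,0],[0,0,0],1],[[0.055,0.001,0],[0,0,0],1],[[0.059,0.001,0],[0,0,0],1],[[0.059,0.001,0],[0,0,0],1],[[0.059,0.001,0],[0,0,0],1]]}}

```text
clock: 4.75
tool_pos: [0.542, -0.1712, 0.0452]
orientation: [-108.3, 89.8, -0.4]
force: [0.1, -0.1, -0.4]
opening: 0.0877
```

Call:
{"api": "drive_tool", "payload": {"plan": [[[0,0,0.005],[0,0,0],1],[[0,0,0.01],[0,0,0],1],[[0,0,0.015],[0,0,0],1],[[0,0,0.02],[0,0,0],1],[[0,0,0.026],[0,0,0],1],[[0,0,0.032],[0,0,0],1],[[0,0,0.038],[0,0,0],1],[[0,0,0.044],[0,0,0],1],[[0,0,0.05],[0,0,0],1],[[0,0,0.056],[0,0,0],1],[[0,0,0.062],[0,0,0],1],[[0,0,0.066],[0,0,0],1],[[0,0,0.07],[0,0,0],1],[[0,0,0.07],[0,0,0],1],[[0,0,0.07],[0,0,0],1]]}}

```text
clock: 6.0
tool_pos: [0.5212, -0.1044, 0.046]
orientation: [-109.4, 89.6, -1.5]
force: [1.5, -4.8, 3.6]
opening: 0.0874
```

Run:
```python
from h import *
a=np.radians(107.675);R=np.array([[np.cos(a),-np.sin(a)],[np.sin(a),np.cos(a)]]);t=np.array([.52831194,-.11877157])
tp,_,o=tool();print(o['clock'],tp,(R.T@(tp[:2]-t)).round(4),R.T@o['force'][:2])
Z=dict(pointer=.033,mark=.010,flange=.032)
ims=[]
for c in ['top','scene','wrist']:
    cal=ctrl.get_calibration(c);im=ctrl.snapshot(c);cv2.imwrite(f'pics/{c}3.png',im)
    for n,z in Z.items():
        for q in ctrl.landmark_of(c,n)[:2]: print(c,n,np.round(q['pixel'],1),round(q['confidence'],2),(R.T@(atz(cal,q['pixel'],z)[:2]-t)).round(4))
    cen=proj(cal,np.r_[t+R@[.07,-.04],.03])[0].astype(int);print(c,cen)
    y0,x0=max(cen[1]-40,0),max(cen[0]-40,0)
    ims.append(cv2.resize(im[y0:y0+80,x0:x0+80],(400,400),interpolation=cv2.INTER_CUBIC) if c!='wrist' else cv2.resize(im,(800,600))[:,:])
    print(y0,x0)
cv2.imwrite('pics/m3.png',np.hstack(ims[:2]))
```

```text
6.0 [ 0.52121932 -0.10442333  0.04599093] [0.0158 0.0024] [-5.04700447  0.06896246]
top pointer [133.2 239.7] 0.24 [ 0.5701 -0.2355]
top mark [379.  313.7] 0.59 [0.0105 0.1531]
top [335 251]
211 295
scene pointer [304.1 236.7] 0.87 [ 0.0715 -0.0373]
scene pointer [280.1 234.4] 0.45 [ 0.0117 -0.0303]
scene mark [305.1 244.6] 0.55 [ 0.0735 -0.0422]
scene flange [287.8 227.9] 0.44 [ 0.0291 -0.0059]
scene flange [190.3 194.8] 0.35 [-0.2431  0.1179]
scene [303 238]
198 263
wrist pointer [260.8 358.2] 0.91 [ 0.062  -0.0321]
wrist mark [245.1 350.3] 0.59 [ 0.0718 -0.0462]
wrist [248 367]
327 208
```

View pics/m3.png

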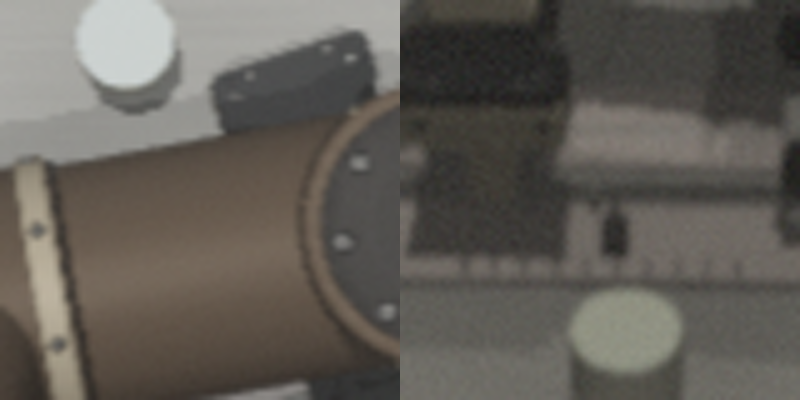

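Overhead view is blocked by the arm. In the scene crop the mark block is at px (306,245), with the pointer slightly to its left at about (302,239). I'll look through the wrist camera.

Run:
```python
import cv2
im=cv2.imread('pics/wrist3.png');cv2.imwrite('pics/w3c.png',cv2.resize(im[240:400,200:420],None,fx=3.6,fy=3.6,interpolation=cv2.INTER_CUBIC))
```

```text
(no output)
```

View pics/w3c.png

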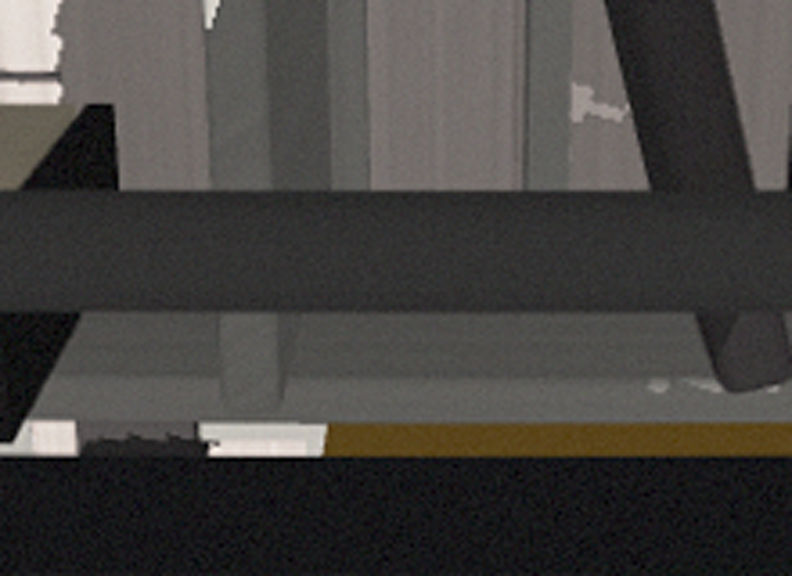

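Call:
{"api": "drive_tool", "payload": {"plan": [[[0,0,0.004],[0,0,0],1],[[0,0,0.008],[0,0,0],1],[[0,0,0.0115],[0,0,0],1],[[0,0,0.0115],[0,0,0],1],[[0,0,0.0115],[0,0,0],1]]}}

```text
clock: 7.02
tool_pos: [0.5176, -0.0938, 0.0454]
orientation: [-109.2, 89.7, -1.4]
force: [1.6, -4.2, 3.2]
opening: 0.0876
```

Run:
```python
from h import *
a=np.radians(107.675);R=np.array([[np.cos(a),-np.sin(a)],[np.sin(a),np.cos(a)]]);t=np.array([.52831194,-.11877157])
tp,_,o=tool();q=(R.T@(tp[:2]-t));print(o['clock'],tp,q.round(4),R.T@o['force'][:2],o['force'][2])
cal=ctrl.get_calibration('scene')
acc=np.mean([ctrl.snapshot('scene').astype(float) for _ in range(6)],0)
cv2.imwrite('pics/s4.png',acc)
for n,z in dict(pointer=.033,mark=.010).items():
    for p in ctrl.landmark_of('scene',n)[:2]: print(n,np.round(p['pixel'],1),round(p['confidence'],2),(R.T@(atz(cal,p['pixel'],z)[:2]-t)).round(4))
S=13.;x0,y0=275,222
def crop(im): return cv2.resize(np.clip(im[y0:y0+32,x0:x0+60]*1.6,0,255).astype(np.uint8),None,fx=S,fy=S,interpolation=cv2.INTER_CUBIC)
c=crop(acc)
d=c.copy()
def pt(x,y,z,col):
    u=(proj(cal,np.r_[t+R@[x,y],z])[0]-[x0,y0]+.5)*S;cv2.circle(c,tuple(u.astype(int)),3,col,-1);return u.round(0)
px=q[0]-.0145+.06
print('pointer base/tip',px,pt(px,-.012,.033,(0,0,255)),pt(px,-.035,.033,(0,0,255)))
for m in (.070,.075):print('mark',m,pt(m,-.046,.033,(0,255,0)),pt(m,-.046,.010,(255,0,0)))
for y in(-.07,):print('edge',[pt(x,y,.01,(255,255,0)) for x in(.04,.06,.08,.1)])
cv2.imwrite('pics/s4c.png',c)
```

```text
7.0167 [ 0.51760014 -0.09376161  0.04536202] [0.0271 0.0026] [-4.49256491 -0.20863038] 3.230719644574699
pointer [307.3 233.9] 0.69 [ 0.079  -0.0274]
pointer [201.6 270.9] 0.37 [-0.16   -0.1519]
mark [306.3 245.8] 0.44 [ 0.0767 -0.0463]
pointer base/tip 0.07258162891954716 [396. 104.] [391. 189.]
mark 0.07 [375. 230.] [378. 314.]
mark 0.075 [402. 231.] [405. 315.]
edge [array([214., 405.]), array([320., 406.]), array([426., 407.]), array([532., 408.])][ WARN:0@10.100] global loadsave.cpp:1063 imwrite_ Unsupported depth image for selected encoder is fallbacked to CV_8U.
```

View pics/s4c.png

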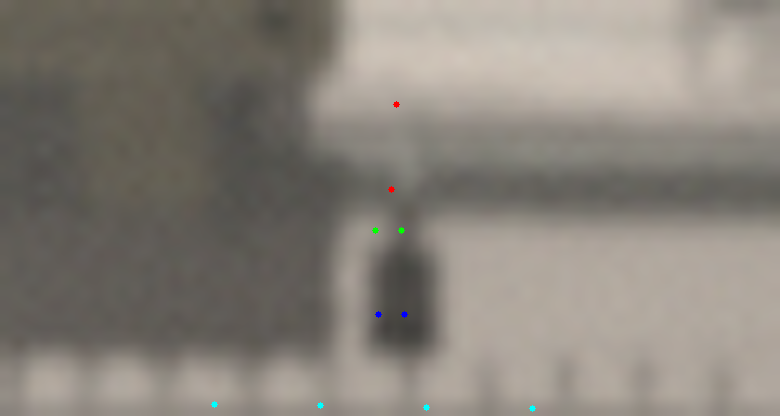

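The averaged scene crop shows the mark block centred at crop column 404, with its blade just above. The pale pointer blade meets it at about columns 405–410. They look nearly aligned, so I'll measure column profiles.

Run:
```python
from h import *
im=cv2.imread('pics/s4.png').astype(float).mean(2)
cols=np.arange(299,315)
print(cols)
for r in range(231,251): print(r,im[r,299:315].round(0).astype(int))
cal=ctrl.get_calibration('scene')
a=np.radians(107.675);R=np.array([[np.cos(a),-np.sin(a)],[np.sin(a),np.cos(a)]]);t=np.array([.52831194,-.11877157])
for m in(.0726,):
  for y,z in((-.012,.033),(-.024,.033),(-.035,.033),(-.035,.029),(-.036,.033),(-.046,.033),(-.056,.022),(-.056,.01),(-.046,.022)): print(y,z,proj(cal,np.r_[t+R@[m,y],z])[0].round(1))
```

```text
[299 300 301 302 303 304 305 306 307 308 309 310 311 312 313 314]
231 [81 85 87 87 88 88 88 86 85 87 88 88 88 88 88 89]
232 [75 79 82 83 83 83 86 83 80 81 82 82 81 82 83 81]
233 [68 73 77 82 83 84 86 85 79 79 82 80 80 79 81 82]
234 [59 60 65 73 76 76 80 83 76 74 73 75 75 73 75 76]
235 [52 55 58 63 67 67 74 78 73 65 65 63 64 66 66 66]
236 [52 52 57 60 63 62 67 70 64 63 60 61 63 62 63 60]
237 [54 55 60 66 67 65 63 63 64 66 67 67 67 67 66 67]
238 [53 58 68 76 78 74 63 58 68 74 79 80 79 78 80 80]
239 [56 62 78 90 90 82 68 63 76 88 92 93 94 94 94 94]
240 [ 57  67  84  93  89  80  64  60  77  89  98 102 102 102 102 103]
241 [ 57  70  87  92  79  67  52  54  65  81  97 103 104 105 104 104]
242 [ 58  73  91  94  76  55  46  45  54  74  95 103 104 104 104 106]
243 [ 59  74  96  94  72  52  45  44  51  71  95 103 105 105 105 105]
244 [ 60  74  92  93  74  52  45  46  52  72  95 104 105 105 104 104]
245 [ 57  70  89  91  71  52  46  47  50  71  94 104 106 105 105 106]
246 [ 57  69  88  89  71  48  43  44  49  69  95 105 105 106 106 105]
247 [ 59  72  91  92  67  45  44  40  47  69  95 105 105 105 106 106]
248 [ 65  77  94  92  73  59  53  49  56  74  93 105 104 104 105 106]
249 [ 75  83  97  98  87  80  74  68  75  88 100 103 103 100 103 104]
250 [ 88  89  97 102 100  97  90  81  92  98 103 104  98  96  99 105]
-0.012 0.033 [305.  229.5]
-0.024 0.033 [304.8 232.9]
-0.035 0.033 [304.6 236. ]
-0.035 0.029 [304.6 237.2]
-0.036 0.033 [304.6 236.3]
-0.046 0.033 [304.4 239.2]
-0.056 0.022 [304.4 245.3]
-0.056 0.01 [304.5 248.6]
-0.046 0.022 [304.5 242.3]
```

Pointer peak is at column 305.7–306.0 and the mark blade at 305.6, at 2.45 mm/px, so they agree within about 1 mm. This also matches the mark estimate of 0.073 m. Now I pinch, centring the jaws on the shut width.

Call:
{"api": "drive_tool", "payload": {"plan": [[[0,-0.001,0],[0,0,0],0.9],[[0,-0.002,0],[0,0,0],0.8],[[0,-0.0025,0],[0,0,0],0.7],[[0,-0.0025,0],[0,0,0],0.6],[[0,-0.0025,0],[0,0,0],0.5],[[0,-0.0025,0],[0,0,0],0.4],[[0,-0.0025,0],[0,0,0],0.2],[[0,-0.0025,0],[0,0,0],0],[[0,-0.0025,0],[0,0,0],0],[[0,-0.0025,0],[0,0,0],0],[[0,-0.0025,0],[0,0,0],0],[[0,-0.0025,0],[0,0,0],0],[[0,-0.0025,0],[0,0,0],0],[[0,-0.0025,0],[0,0,0],0]]}}

```text
clock: 8.58
tool_pos: [0.5208, -0.0927, 0.0442]
orientation: [-105.8, 89.7, 2.1]
force: [10.4, -3.7, -10.9]
opening: 0.0394
```

Run:
```python
from h import *
a=np.radians(107.675);R=np.array([[np.cos(a),-np.sin(a)],[np.sin(a),np.cos(a)]]);t=np.array([.52831194,-.11877157])
tp,_,o=tool();print(o['clock'],o['opening'],(R.T@(tp[:2]-t)).round(4),tp[2],R.T@o['force'][:2],o['force'][2])
acc=np.mean([ctrl.snapshot('scene').astype(float) for _ in range(6)],0)
cv2.imwrite('pics/s5.png',acc.astype(np.uint8))
im=acc.mean(2)
for r in range(231,245): print(r,im[r,299:315].round(0).astype(int))
w=ctrl.snapshot('wrist');cv2.imwrite('pics/w5.png',w)
print(ctrl.get_obs()['opening'])
```

```text
8.5833 0.03935189587334885 [ 0.0271 -0.0007] 0.04424364671056499 [-6.71554147 -8.77222093] -10.941897885859568
231 [59 62 67 83 89 89 89 87 88 88 89 89 90 90 89 89]
232 [57 56 64 80 84 85 84 84 79 82 81 81 84 83 81 81]
233 [53 55 61 77 82 85 86 85 78 79 80 80 81 81 80 82]
234 [52 54 60 71 75 77 81 83 77 73 74 74 75 74 76 76]
235 [53 52 57 63 66 69 72 78 73 66 65 65 64 66 66 68]
236 [52 54 58 60 62 62 66 70 68 64 62 62 62 61 61 61]
237 [54 55 59 63 67 66 61 63 64 65 67 66 67 67 67 67]
238 [54 59 67 76 78 74 63 60 67 76 78 79 81 80 80 81]
239 [66 71 82 90 88 82 66 62 75 88 92 94 94 94 96 93]
240 [ 81  87  95  98  92  79  63  62  76  90  98 102 103 103 102 103]
241 [ 91  96 100  97  81  65  55  53  65  81  97 103 104 104 104 105]
242 [ 82  91  98  95  76  54  48  46  55  73  96 104 104 104 104 104]
243 [ 67  80  95  95  73  51  43  43  51  72  95 105 105 104 106 106]
244 [ 60  74  96  95  75  53  47  45  52  72  95 105 105 104 104 106]
0.03928676216746648
```

View pics/w5.png

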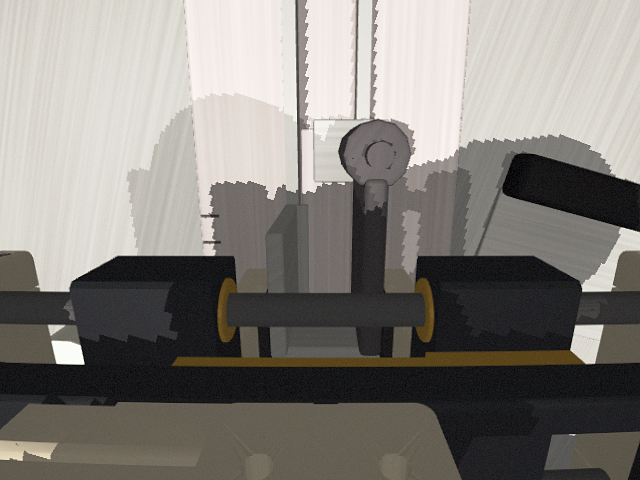

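Lever lies parallel to the plate at opening 39.4 mm, and the pointer peak (306.0) and mark (305.6) are unchanged. I'll relax the residual side load by settling at the measured pose.

Call:
{"api": "drive_tool", "payload": {"plan": [[[0,0,0],[0,0,0],0],[[0,0,0],[0,0,0],0],[[0,0,0],[0,0,0],0],[[0,0,0],[0,0,0],0],[[0,0,0],[0,0,0],0],[[0,0,0],[0,0,0],0]]}}

```text
clock: 9.43
tool_pos: [0.5209, -0.0929, 0.0442]
orientation: [-109.9, 89.7, -2.1]
force: [4.2, -5.1, 1.6]
opening: 0.0394
```

Run:
```python
from h import *
a=np.radians(107.675);R=np.array([[np.cos(a),-np.sin(a)],[np.sin(a),np.cos(a)]]);t=np.array([.52831194,-.11877157])
im=np.mean([ctrl.snapshot('scene').astype(float) for _ in range(6)],0).mean(2)
tp,_,o=tool();print(o['clock'],o['opening'],(R.T@(tp[:2]-t)).round(4),tp[2],R.T@o['force'][:2],o['force'][2])
for r in (234,235,236,238,239,240): print(r,im[r,299:315].round(0).astype(int))
```

```text
9.7333 0.03930228521251658 [ 0.0269 -0.0008] 0.04420693092065979 [-6.03777074 -4.08032731] 1.6981975592386929
234 [52 53 61 72 76 76 80 82 76 73 73 74 75 76 74 78]
235 [52 53 57 63 67 68 73 77 71 65 64 64 65 63 65 66]
236 [52 54 56 60 63 62 67 71 65 63 64 61 61 62 62 62]
238 [55 59 68 76 77 74 63 60 67 76 79 80 80 80 80 79]
239 [65 71 82 91 89 83 68 63 76 88 93 95 95 94 95 92]
240 [ 81  89  95  96  90  78  64  61  74  89  99 101 103 102 102 103]
```

Settled: the pointer and mark profiles have not changed, and the lever is shut and pinched. Handing in.

```bash
python3 -c "
from plant import ctrl
print(ctrl.close_job())"
```

```text
the job is handed in; nothing more can be done
None
```

I handed in the job at about 9.7 s on the robot's clock. The leg was on the mark, the cam lever was pinched shut against the thumb plate, and the gripper was still holding. `close_job` reports no verdict, so the result rests on my own checks.

- **Pulling the leg:** I lowered the open fingers either side of plate and lever and pushed on the flange until the pointer met the mark, with the lever open. Then I closed the jaws without moving along the channel.
- **Pointer on the mark:** In the last scene pictures the pointer and mark blades agreed to about 0.4 px, or about 1 mm against the 5 mm allowed. The pointer position worked out from the arm (0.0724 m) and the earlier mark estimates (0.072–0.074 m) agree with this.
- **Lever shut:** The opening was 39.3 mm, against 40 mm nominal when shut, and the wrist picture showed the lever parallel to the plate. I had no direct reading of the lever angle.
- **Pinch force:** The side load left on the tool was about 4 N after I let it settle, and the spring pull along the leg about 6 N. The separate forces on plate and paddle cannot be read; the gripper's fixed setting is about 30 N.
- **Disagreements:** The networks' mark and pointer hits were often several mm off or on the wrong thing, so I used picture edges instead. The overhead camera was blocked by the arm once the leg was pulled.
- **Bystanders:** The pictures show no contact with them, but I did not measure their positions again at the end.

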